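Set the charge dial four clicks up and start the charger

TASK

With a fingertip, gently push the bar of the charger's click-stop dial clockwise (seen from above) by exactly four clicks from where it stands, never past the fourth. Then press the green start button fully down with a fingertip and let go. Leave the red button alone, and do not shift or lift the loose things lying about.

Things in the scene. Friction and masses are not known exactly. Their poses are not given: they have to be found in the camera images.
- console: The charger: fixed white box, 200 (x) x 160 (y) x 75 mm high; origin at the centre of its underside; its front (-x side) looks roughly to the robot. The dial's axis stands upright on the top, 40 mm from the origin towards the front (own x = -40 mm, y = 0).
- dial (a joint): Dial angle, rad, growing clockwise from above. Clicks every 0.419 rad (24 degrees), from 0 to 4.19, hard stops just beyond. It starts in one of the first four clicks (0 to 1.257). Turned out of a click, it resists up to 0.25 N m (6 to 8 N at 36 mm from the axis); half-way to the next the push drops to nothing and it snaps in by itself, ahead of the finger; released earlier, it springs back.
- dial_axis (a point): On the dial's vertical axis, level with the top of its bar (112 mm above the table). The dial: thin grey round skirt, 100 mm across, its upper face 7 mm above the console's top; on it an upright black bar through the axis, 96 long x 14 wide, 30 mm high above the skirt.
- dial_tip (a point): Orange-marked (pointer) end of the dial's bar: 45 mm from the axis along the bar, on the bar's top. The bar's other end has no mark.
- start (a joint): Green button's travel, m: 0 up, 0.006 fully down; springs back; fully down takes 5 N.
- start_top (a point): Centre of the top of the green start button (36 mm across), on a fixed grey box 70 x 70 x 45 mm with a white top. Press straight down; the point rides on the button.
- stop (a joint): Red button's travel, m: 0 up. Not to be pressed.
- stop_top (a point): Centre of the top of the red stop button (36 mm across), on a like box with a yellow top, on the other side of the console.
- spool: Loose blue ring-shaped spool, 44 across x 18 mm high, lying on the console's top behind the dial; origin at the centre of its underside.
- cell: Loose blue battery cell standing upright, 21 across x 69 mm high; origin at the centre of its underside.
- driver: Loose screwdriver lying on the table at the left, between a button box and the carton, about 180 mm long, along its own x; origin under it.
- mug: Loose blue mug, 80 across x 90 mm high, handle at its own +y; origin at the centre of its underside.
- meter: Loose yellow multimeter lying flat, 150 (x) x 75 (y) x 41 mm; origin at the centre of its underside.
- carton: Loose cardboard box, 120 (x) x 90 (y) x 70 mm; origin at the centre of its underside.

How it is judged:
On the way, in this order (a step that is already met when the one before it is completed fails the run):
1. the dial stands in the fourth click clockwise from its start (distance of dial_tip from where it was at the start of the episode between 0.063 and 0.0705 m), for 0.2 s.
2. the green start button is pressed down (value of joint start above 0.004 m), for 0.05 s.
At the end, for the whole second after the job is handed in: The dial rests four clicks clockwise of its start (within 0.3 click), the green button has been pressed after that and is up again, the red one is up, and every loose thing is within 20 mm of where it was, cell and mug upright (all of step 1 and velocity of joint dial between -0.05 and 0.05 rad/s and value of joint each of start, stop below 0.002 m and distance of each of spool, cell, driver, mug, meter, carton from where it was at the start of the episode below 0.02 m and angle between each of cell, mug's own z axis and vertical below 0.3 rad); the robot touches nothing.
It fails at once if the dial is turned past its fourth click (more than half-way to a fifth) (distance of dial_tip from where it was at the start of the episode above 0.0739 m).
It fails at once if the green button is pressed before the dial is set (value of joint start above 0.003 m and distance of dial_tip from where it was at the start of the episode below 0.0602 m).
It fails at once if the red button is pressed (value of joint stop above 0.003 m).
It fails at once if the dial or console is pushed or gripped with more than 25 N (contact force between the fingers and console above 25 N).
It fails at once if a loose thing is shifted or lifted by more than 20 mm (distance of any of spool, cell, driver, mug, meter, carton from where it was at the start of the episode above 0.02 m).
It also fails if it takes over 59 s, if anything falls off the work surface, if the arm or the gripper's body presses on something with over 40 N, if the wrist force passes 120 N, or if a joint passes its speed limit or range.

ROBOT

A 7-joint arm with a two-finger parallel gripper is mounted at the origin on the work surface. World frame = base frame: x ahead of the robot, y to its left, z up, the work surface at z = 0. Lengths are in m, angles in rad, forces in N, time in s.
With the tool pointing down it reaches from about 0.4 to 0.875 m from the base axis. Payload 19.3 kg.
Tool frame: the origin (TCP) lies at the very end of the fingers, on their centre line; the grasp point (between the pads) lies 19 mm behind it; z points along the fingers, y is the line along which they close (so a half turn about z gives the same grasp; the last joint's range is limited). The gripper opens to 85 mm and grips with 20 to 120 N. Pads are 22 mm wide; open, the fingers measure 114 mm over their backs; the gripper's body (76 mm by 85 mm) begins 54 mm behind the grasp point. The pads swing forward as they close: fully open they stand 13 mm farther back than shut.
Start: joints at [1.175, 0.521, -0.036, 1.599, 0.021, 1.021, -0.113], TCP at [0.2, -0.592, 0.231] pointing down, gripper open.
Joint ranges: [-2.91, 2.91], [-0.3, 2.13], [-1.5, 1.42], [0.17, 2.43], [-1.26, 4.41], [0.16, 1.93], [-2.52, 2.52]. Speed limits (rad/s): [1.89, 1.89, 2.39, 2.39, 3.01, 3.01, 3.01].

INTERFACE

Orientations are given as [roll, pitch, yaw] about the fixed x, y, z axes, in that order (R = Rz(yaw) Ry(pitch) Rx(roll)).
In Python, from workcell import bot gives the robot as it stands. The module is installed in compiled form; this text tells all that it offers.
- The arm moves only by the tool apply_moves, never from a script. Its arguments are lists of equal length, an entry for each row: "claw": the finger opening in m, from 0 to 0.0854; "xyz": the shift along the tool's x, y, z in m, a list of three; "twist": the turn, a rotation vector about the tool's x, y, z in rad, a list of three. A call has 1 to 20 rows; each row shifts and turns the commanded pose from where the row before left it, along the tool's axes as they then stand; what a row does not reach is not made up. A row lasts 1/10 s, in which the tool goes at most 50 mm and 8.59 degrees, less where a joint would pass 70% of its speed; a pose out of reach is approached as far as the arm can. A call with a gripper value outside its range is refused whole. The fingers move at their own pace and stop on an object; "force" is the grip in N (left out, the last holds). Time passes only in rows, so rows that do not move let the fingers close. It gives the time, the measured TCP pose, the force, the opening and the grip force at its end, in the units of the state.
- bot.observe(): the state, without advancing time (a new reading comes with each control period).
- bot.grab_frame(name): name is "scene" or "top"; returns a dict with "img" (420x560x3 uint8, red, green, blue), "vfov" (degrees; the focal length in pixels is half the picture's height over the tangent of half this angle, whatever the lens; pixels are square), "cx", "cy" (the principal point, pixels), "distortion" ([k1, k2, p1, p2, k3] as OpenCV has them; the pictures are not rectified), "view" (4x4, takes a point from world to camera coordinates). Camera axes: x right, y up, looking along -z (the intrinsics and any distortion apply to the point x, -y, -z); pixel columns grow to the right and rows downward; lengths in m; the calibration is good to about 2 mm. A picture is of the moment at which its call begins. There is no depth.
- bot.job_done(): hands the job in; it is judged then, once.
Trained networks look in the newest picture that a camera, given by its name, has taken for a name from the list of things; names that differ only in an ending like _2 or _b are one class to them, and where a whole thing is asked for, a point or a joint stands for the part that bears it (a point fixed in the world has none). Each returns a list of dicts, best first, with "score" (0 to 1); they miss things now and then, are a little off and sometimes report something else, mostly with a low value. They report only what shows in the picture. A call takes as long as a camera call.
- bot.find_in(camera, query): "position" ([x, y, z] in m, in world coordinates, good to about 4 mm: the middle of the surface that is visible of it).
The state is a dict: "clock": time; "qpos": joint angles; "qd": joint speeds; "joint_efforts": joint torques, N m; "position": TCP position; "tool_rot": TCP orientation; "force": force on the tool from outside, world axes, zero at the start; "moment": the same for the moment, N m; "grip_width": finger opening in m; "finger_force": force on a finger pad.
Only numpy, scipy, OpenCV 4.12 (cv2) and the standard library are available. Lean on these libraries where they do the work, as an engineer would, in place of code of your own. Each camera call takes 0.05 s, during which the arm holds its last target. There are 200 camera calls.

## Working session

There is one attempt and no reset: what is moved stays moved. The work goes in short steps, Python scripts to look and compute and a tool call to move; the robot and the scene stay as the last step left them, time stands still between calls to the robot, and variables do not carry over. Pictures are saved under pics/ and viewed, at most 10 in all, crops included, and the job is handed in when it is done.

Besides the shell and the picture viewer there is one more tool, called after "Emit:" as name(argument=value, ...), one argument or row to a line, values as JSON. apply_moves: Moves the arm, as the interface text tells. Its arguments: {"type":"object","properties":{"claw":{"type":"array"},"xyz":{"type":"array"},"twist":{"type":"array"},"force":{"type":"number"}},"required":["claw","xyz","twist"]}

```bash
mkdir -p pics; python3 - <<'E'
from workcell import bot
import cv2,json
for c in ("scene","top"):
    f=bot.grab_frame(c); cv2.imwrite(f"pics/{c}0.png",f["img"][:,:,::-1])
    print(c,f["vfov"],f["cx"],f["cy"],f["distortion"],f["view"])
for n in ["dial_axis","dial_tip","start_top","stop_top","console","dial","spool","cell","mug"]:
    for c in ("scene","top"):
        print(n,c,[(([round(float(v),4) for v in d["position"]]),round(d["score"],2)) for d in bot.find_in(c,n)[:2]])
s=bot.observe(); print(s)
E
```

```text
scene 47.50176020560417 271.1011117016114 206.81703666550888 [0.006841 0.       0.       0.       0.      ] [[ 0.67174458  0.74076257  0.00548117 -0.40795685]
 [-0.46425248  0.41520848  0.78235002  0.15361994]
 [ 0.57725978 -0.52808403  0.6228149  -1.73006432]
 [ 0.          0.          0.          1.        ]]
top 45.81890345314349 275.6809798859379 209.92199483049538 [0.00717237 0.         0.         0.         0.        ] [[ 3.84749973e-04 -9.99956774e-01 -9.28993513e-03  2.28895908e-02]
 [ 9.95111801e-01 -5.34565738e-04  9.87533128e-02 -5.90173121e-01]
 [-9.87540102e-02 -9.28251941e-03  9.95068581e-01 -1.50719229e+00]
 [ 0.00000000e+00  0.00000000e+00  0.00000000e+00  1.00000000e+00]]
dial_axis scene [([0.5026, 0.0335, 0.0837], 0.66)]
dial_axis top [([0.4859, 0.0418, 0.081], 0.83)]
dial_tip scene [([0.5006, 0.0334, 0.0878], 0.83), ([0.4034, 0.393, 0.019], 0.29)]
dial_tip top [([0.4901, 0.0348, 0.0818], 0.84)]
start_top scene [([0.603, 0.0328, 0.0943], 0.59), ([0.4475, -0.276, 0.066], 0.51)]
start_top top []
stop_top scene [([0.4959, 0.2721, 0.0664], 0.45)]
stop_top top [([0.4887,
[... 542 characters left out ...]
ray([ 1.17484904,  0.52137953, -0.03628477,  1.59951495,  0.02120497,
        1.02109313, -0.11276727]), 'qd': array([ 3.57863914e-04, -1.47012033e-03,  7.81537668e-04,  1.66563617e-03,
        5.69353127e-04,  9.61158482e-05,  8.80871929e-04]), 'joint_efforts': array([ 9.03695927e-04, -9.26831889e+01,  1.97850108e+00, -3.70257175e+01,
        1.80836034e-02,  1.71531228e-03, -1.12903485e-04]), 'position': array([ 0.19997338, -0.5921324 ,  0.23129836]), 'tool_rot': array([-3.14158338e+00,  1.20602809e-05,  3.25726764e-01]), 'force': array([-0.12269395, -0.26650849,  0.13451131]), 'moment': array([-0.00413137,  0.00263163, -0.03656605]), 'finger_force': 0.0, 'grip_width': 0.08535217763946634}
```

View pics/top0.png

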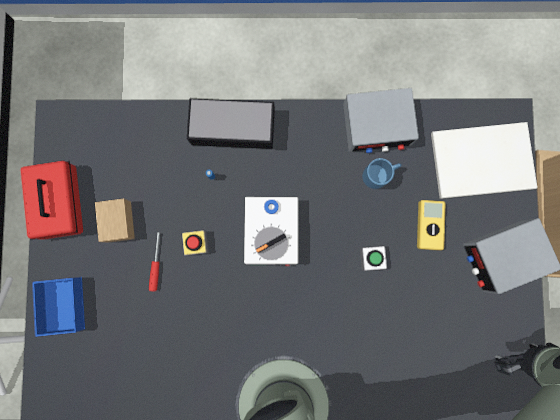

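View pics/scene0.png

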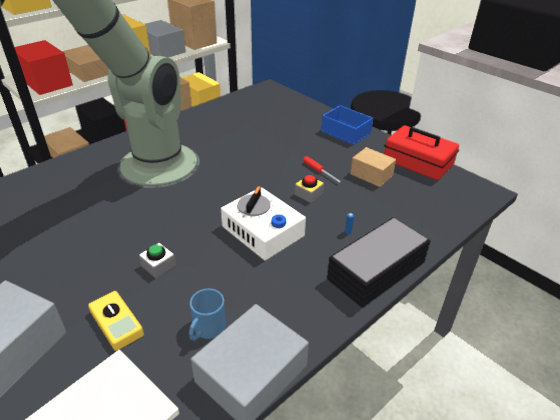

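The top view shows the dial at about (270,243). Its orange end is at (256,250), towards the robot's left, and its black end is at (287,236). Green is at (375,258), red at (194,243), and the spool at (271,207) behind the dial.

```bash
cat > h.py <<'E'
from workcell import bot
import cv2, numpy as np
def frame(c):
    f=bot.grab_frame(c); h=f["img"].shape[0]; F=h/2/np.tan(np.radians(f["vfov"]/2))
    f["K"]=np.array([[F,0,f["cx"]],[0,F,f["cy"]],[0,0,1.]]); f["D"]=np.array(f["distortion"]); f["V"]=np.array(f["view"]); return f
def ray(f,uv,z):
    p=cv2.undistortPoints(np.array(uv,float).reshape(-1,1,2),f["K"],f["D"])[:,0]
    R,t=f["V"][:3,:3],f["V"][:3,3]; o=-R.T@t
    d=np.c_[p[:,0],-p[:,1],-np.ones(len(p))]@R
    return o+d*((z-o[2])/d[:,2])[:,None]
def proj(f,P):
    c=np.atleast_2d(P)@f["V"][:3,:3].T+f["V"][:3,3]; c=c*[1,-1,-1]
    return cv2.projectPoints(c.reshape(-1,1,3),np.zeros(3),np.zeros(3),f["K"],f["D"])[0][:,0]
E
python3 - <<'E'
from h import *
for c,box in (("top",(185,190,310,275)),("scene",(215,175,310,260))):
    f=frame(c); x0,y0,x1,y1=box
    im=f["img"][y0:y1,x0:x1]; k=6
    cv2.imwrite(f"pics/{c}1.png",cv2.resize(im[:,:,::-1],None,fx=k,fy=k,interpolation=cv2.INTER_CUBIC))
    hsv=cv2.cvtColor(f["img"],cv2.COLOR_RGB2HSV).astype(int); H,S,Vv=hsv[...,0],hsv[...,1],hsv[...,2]
    def cen(m,z,n):
        nl,l,st,ce=cv2.connectedComponentsWithStats(m.astype(np.uint8))
        for i in range(1,nl):
            if st[i,4]>8: print(c,n,st[i],ce[i].round(1),ray(f,ce[i],z).round(4))
    reg=np.zeros(H.shape,bool); reg[y0:y1,x0:x1]=1
    cen(reg&(H>5)&(H<20)&(S>110),.112,"orange")
    cen((H>50)&(H<80)&(S>130),.06,"green")
    cen(((H<5)|(H>175))&(S>150)&(Vv>120),.06,"red")
    cen(reg&(H>95)&(H<125)&(S>130),.093,"spool")
    cen(reg&(Vv<60)&(S<200),.112,"black")
    if c=="top":
        m=((Vv>150)&(S<60)&reg).astype(np.uint8); m[:,:235]=0
        m=cv2.morphologyEx(m,cv2.MORPH_CLOSE,np.ones((45,45)))
        ct=max(cv2.findContours(m,0,2)[0],key=cv2.contourArea); r=cv2.minAreaRect(ct); print(r)
        print(ray(f,cv2.boxPoints(r),.075).round(4), ray(f,[r[0]],.075))
E
```

```text
top orange [256 244  12   8  44] [261.8 247.7] [[0.4719 0.0622 0.112 ]]
top red [398 145   6   5  24] [400.4 146.8] [[ 0.7809 -0.359   0.06  ]]
top red [  21  161   55   78 3179] [ 47.5 199.7] [[0.6188 0.7173 0.06  ]]
top red [ 77 222   6  11  20] [ 78.8 228.6] [[0.5305 0.6183 0.06  ]]
top red [187 236  12  13 120] [192.5 242.2] [[0.4896 0.2733 0.06  ]]
top red [149 262  10  29 228] [153.5 276.2] [[0.3878 0.3886 0.06  ]]
top red [478 280   7   7  32] [480.8 283.3] [[ 0.3678 -0.5868  0.06  ]]
top spool [265 200  13  14 107] [270.9 206.2] [[0.595  0.0365 0.093 ]]
top black [187 235  15  15  56] [195.9 242.2] [[0.4876 0.2542 0.112 ]]
top black [267 234  19  13  79] [276.2 239.9] [[0.4945 0.0206 0.112 ]]
((270.5, 230.0), (66.0, 53.0), 90.0)
[[ 0.6248  0.1178  0.075 ]
 [ 0.6246 -0.0417  0.075 ]
 [ 0.4274 -0.0409  0.075 ]
 [ 0.4273  0.1164  0.075 ]] [[0.52536158 0.03787746 0.075     ]]
scene orange [254 186   6   8  29] [256.8 189.7] [[0.4694 0.0667 0.112 ]]
scene green [149 245  13  11 117] [154.9 250. ] [[ 0.4396 -0.2736  0.06  ]]
scene red [  15   40   57   55 2097] [43.4 66.6] [[-1.003
[... 292 characters left out ...]
.7] [[0.4843 0.2802 0.06  ]]
scene spool [272 215  14  13 154] [278.3 220.8] [[0.6012 0.0322 0.093 ]]
scene black [302 179   8   8  26] [305.3 183.8] [[0.5446 0.1962 0.112 ]]
scene black [247 190  13  23 132] [252.4 201.6] [[0.5045 0.0194 0.112 ]]
scene black [291 196  17  10  66] [299.3 200.2] [[0.5901 0.1251 0.112 ]]
scene black [228 219   2   8  12] [228.6 222.2] [[ 0.5309 -0.0887  0.112 ]]
scene black [215 227  47  33 448] [235.3 244.6] [[ 0.613  -0.1312  0.112 ]]
scene black [242 230   2   8  11] [242.6 233.1] [[ 0.5912 -0.0887  0.112 ]]
scene black [247 234   2   8  14] [247.5 237.5] [[ 0.6132 -0.0902  0.112 ]]
scene black [252 238   2   8  14] [252.5 241.5] [[ 0.6338 -0.0905  0.112 ]]
```

View pics/top1.png

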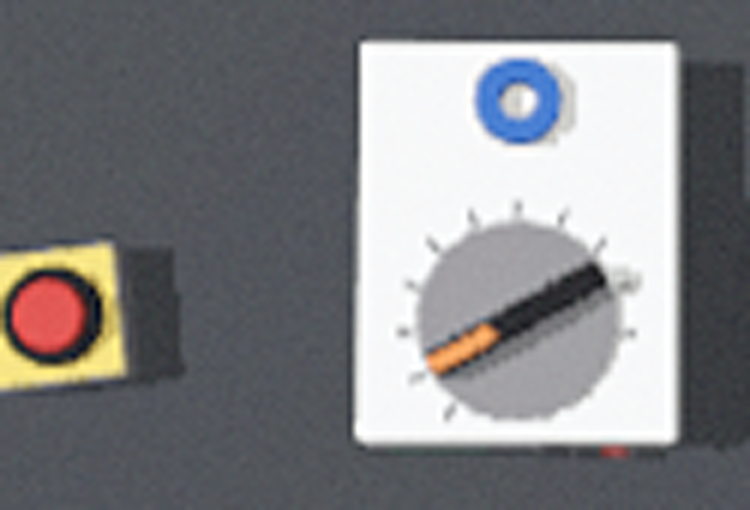

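View pics/scene1.png

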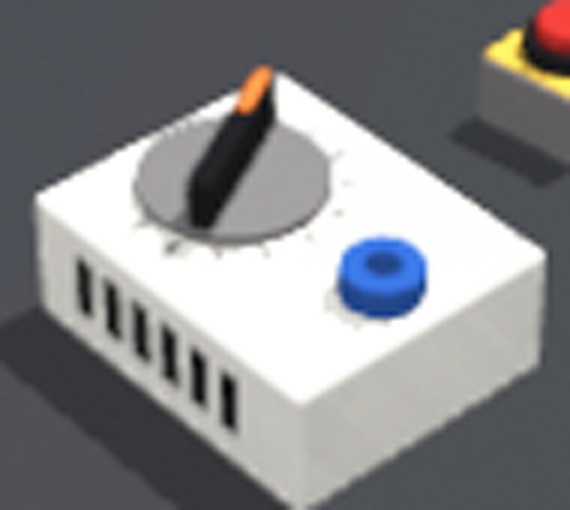

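The dial crops show the pointer at the second tick (orange end at about (257,251) in the full top picture). The skirt's centre is at about (271,243), and the red button is well clear.

```bash
python3 - <<'E'
from h import *
f=frame("top")
px=lambda L:[((u+.5)/6-.5+185,(v+.5)/6-.5+190) for u,v in L]
print("corners",ray(f,px([(360,41),(680,41),(678,444),(355,444)]),.075).round(4))
print("skirt",ray(f,px([(519.5,320),(415,320),(624,320),(519,220),(519,420)]),.082).round(4))
e=ray(f,px([(433,365),(599,273)]),.112); print("bar",e.round(4),e.mean(0)); d=e[0]-e[1]; print(np.degrees(np.arctan2(d[1],d[0])),np.linalg.norm(d))
t=ray(f,px([(449,413),(418,377),(404,331),(411,287),(433,245),(475,216),(518,207),(563,216),(600,243),(630,333)]),.075)
c=ray(f,px([(519.5,320)]),.082)[0]
print("ticks",np.degrees(np.arctan2(t[:,1]-c[1],t[:,0]-c[0])).round(1))
# refine green in top
hsv=cv2.cvtColor(f["img"],cv2.COLOR_RGB2HSV).astype(int);H,S=hsv[...,0],hsv[...,1]
m=((H>45)&(H<90)&(S>80)); m[:,:350]=0;m[:,400:]=0;m[:240]=0;m[275:]=0
ys,xs=np.nonzero(m);print(len(xs),xs.mean(),ys.mean(),ray(f,[(xs.mean(),ys.mean())],.06),xs.min(),xs.max(),ys.min(),ys.max())
m=(f["img"].min(2)>150);m[:,:355]=0;m[:,395:]=0;m[:240]=0;m[275:]=0
ct=max(cv2.findContours(m.astype(np.uint8),0,2)[0],key=cv2.contourArea);r=cv2.minAreaRect(ct);print(r,ray(f,[r[0]],.045))
E
```

```text
corners [[ 0.6265  0.116   0.075 ]
 [ 0.6264 -0.0444  0.075 ]
 [ 0.4256 -0.0426  0.075 ]
 [ 0.4256  0.1172  0.075 ]]
skirt [[ 0.4866  0.0357  0.082 ]
 [ 0.4866  0.0874  0.082 ]
 [ 0.4866 -0.0159  0.082 ]
 [ 0.5361  0.036   0.082 ]
 [ 0.4374  0.0359  0.082 ]]
bar [[ 0.4639  0.077   0.112 ]
 [ 0.5084 -0.0034  0.112 ]] [0.48613818 0.03680014 0.112     ]
118.97336287951366 0.0918431470050388
ticks [142.6 119.   95.2  72.9  49.1  23.3   1.  -22.5 -46.  -96.5]
137 375.2846715328467 257.8321167883212 [[ 0.44278576 -0.27579817  0.06      ]] 369 382 252 264
((374.1639709472656, 257.80328369140625), (22.81500816345215, 22.27178955078125), 84.80557250976562) [[ 0.44291395 -0.2752651   0.045     ]]
```

Emit:
apply_moves(
  claw=[0,0,0,0,0,0,0,0,0,0,0,0,0,0,0,0,0,0,0,0],
  xyz=[
    [0.0153,-0.0236,0],
    [0.0153,-0.0236,0],
    [0.0153,-0.0236,0],
    [0.0153,-0.0236,0],
    [0.0153,-0.0236,0],
    [0.0153,-0.0236,0],
    [0.0153,-0.0236,0],
    [0.0153,-0.0236,0],
    [0.0153,-0.0236,0],
    [0.0153,-0.0236,0],
    [0.0153,-0.0236,0],
    [0.0153,-0.0236,0],
    [0.0153,-0.0236,0],
    [0.0153,-0.0236,0],
    [0.0153,-0.0236,0],
    [0.0153,-0.0236,0],
    [0.0153,-0.0236,0],
    [0.0153,-0.0236,0],
    [0.0153,-0.0236,0],
    [0.0153,-0.0236,0],
  ],
  twist=[
    [0,0,0],
    [0,0,0],
    [0,0,0],
    [0,0,0],
    [0,0,0],
    [0,0,0],
    [0,0,0],
    [0,0,0],
    [0,0,0],
    [0,0,0],
    [0,0,0],
    [0,0,0],
    [0,0,0],
    [0,0,0],
    [0,0,0],
    [0,0,0],
    [0,0,0],
    [0,0,0],
    [0,0,0],
    [0,0,0],
  ],
  force=20,
)

```text
clock: 3.15
position: [0.3391, -0.0459, 0.2315]
tool_rot: [3.141, -0.001, 0.326]
force: [0.8, -0.2, -0.5]
grip_width: 0.0001
finger_force: 0.0
```

```bash
python3 - <<'E'
from workcell import bot
s=bot.observe(); print(s["qpos"].round(3),s["position"],s["tool_rot"])
E
```

```text
[ 0.386  0.079 -0.445  2.253  0.047  0.817 -1.335] [ 0.33907325 -0.04590275  0.23153222] [ 3.14117948e+00 -5.40592423e-04  3.25655132e-01]
```

Emit:
apply_moves(
  claw=[0,0,0,0,0,0,0,0,0,0,0,0,0,0,0,0,0,0,0,0],
  xyz=[
    [0.02,0,0],
    [0.02,0,0],
    [0.02,0,0],
    [0.02,0,0],
    [0.02,0,0],
    [0.02,0,0],
    [0.02,0,0],
    [0.02,0,0],
    [0.02,0,0],
    [0.02,0,0],
    [0,0,0],
    [0,0,0],
    [0,0,0],
    [0,0,0],
    [0,0,0],
    [0,0,0],
    [0,0,0],
    [0,0,0],
    [0,0,0],
    [0,0,0],
  ],
  twist=[
    [0,0,0],
    [0,0,0],
    [0,0,0],
    [0,0,0],
    [0,0,0],
    [0,0,0],
    [0,0,0],
    [0,0,0],
    [0,0,0],
    [0,0,0],
    [0,0,-0.14],
    [0,0,-0.14],
    [0,0,-0.14],
    [0,0,-0.14],
    [0,0,-0.14],
    [0,0,-0.14],
    [0,0,-0.14],
    [0,0,-0.14],
    [0,0,-0.14],
    [0,0,-0.14],
  ],
)

```text
clock: 5.15
position: [0.5284, 0.0169, 0.2314]
tool_rot: [3.141, 0.0, 1.731]
force: [-0.3, 0.8, -0.3]
grip_width: 0.0
finger_force: 0.0
```

```bash
python3 - <<'E'
from workcell import bot
s=bot.observe(); print(s["qpos"].round(3),s["position"],s["tool_rot"])
E
```

```text
[ 0.422  0.456 -0.76   1.826  0.368  1.006 -0.327] [0.52838703 0.0168541  0.2313728 ] [3.14146070e+00 1.50468019e-04 1.73128666e+00]
```

Emit:
apply_moves(
  claw=[0,0,0,0,0,0,0,0,0,0,0,0,0,0,0,0,0,0,0,0],
  xyz=[
    [0,0,0],
    [0,0,0],
    [0,0,0],
    [0,0,0],
    [0,0,0],
    [0,0,0],
    [0,0,0],
    [0,0,0],
    [0,0,0],
    [0,0,0],
    [0,0,0],
    [0,0,0],
    [0,0,0],
    [0,0,0],
    [0,0,0.02],
    [0,0,0.02],
    [0,0,0.02],
    [0,0,0.02],
    [0,0,0.02],
    [0,0,0],
  ],
  twist=[
    [0,0,-0.137],
    [0,0,-0.137],
    [0,0,-0.137],
    [0,0,-0.137],
    [0,0,-0.137],
    [0,0,-0.137],
    [0,0,-0.137],
    [0,0,-0.137],
    [0,0,-0.137],
    [0,0,-0.137],
    [0,0,-0.137],
    [0,0,-0.137],
    [0,0,-0.137],
    [0,0,-0.137],
    [0,0,0],
    [0,0,0],
    [0,0,0],
    [0,0,0],
    [0,0,0],
    [0,0,0],
  ],
)

```text
clock: 7.15
position: [0.5273, 0.0167, 0.1295]
tool_rot: [3.14, -0.003, -2.639]
force: [-0.3, -0.1, 0.4]
grip_width: -0.0001
finger_force: 0.0
```

```bash
python3 - <<'E'
from h import *
s=bot.observe(); print(s["qpos"].round(3),s["position"],s["tool_rot"])
f=frame("scene"); cv2.imwrite("pics/s2.png",cv2.resize(f["img"][130:270,190:350,::-1],None,fx=4,fy=4,interpolation=cv2.INTER_CUBIC))
E
```

```text
[ 0.607  0.756 -1.097  1.907  0.806  1.007  1.213] [0.52734472 0.01667415 0.12946872] [ 3.14023085e+00 -2.70957886e-03 -2.63936266e+00]
```

View pics/s2.png

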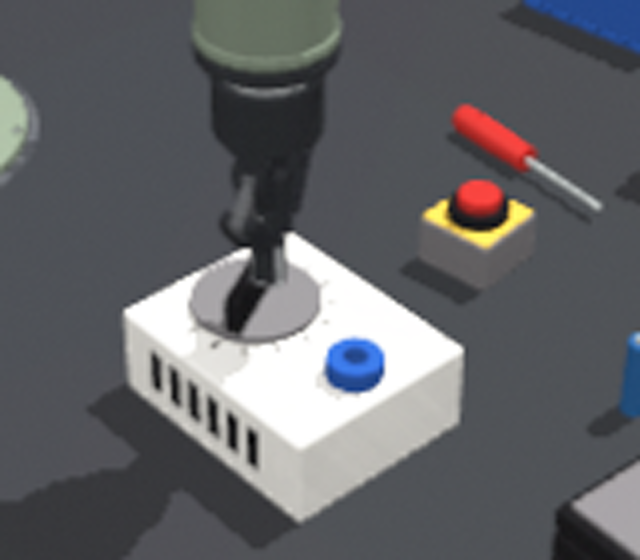

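The gripper is above the dial, with its finger ends at about (257,199) full-frame, next to the bar. I'll check the projection before descending.

```bash
python3 - <<'E'
from h import *
f=frame("top"); s=bot.observe(); print(s["position"],s["tool_rot"])
g=frame("scene"); print(proj(g,[s["position"],[.5273,.0167,.092],[.486,.0365,.112],[.509,-.0055,.112],[.4635,.0785,.112]]).round(1))
im=np.vstack([cv2.resize(x["img"][a:a+75,b:b+130,::-1],None,fx=4,fy=4,interpolation=cv2.INTER_CUBIC) for x,a,b in((f,200,205),(g,160,195))])
cv2.imwrite("pics/s3.png",im)
E
```

```text
[0.52845489 0.0171761  0.13176945] [ 3.14126603e+00 -3.79409189e-06 -2.63928324e+00]
[[257.1 200.3]
 [256.9 211.1]
 [252.7 196.3]
 [246.8 205.9]
 [258.5 187.3]]
```

View pics/s3.png

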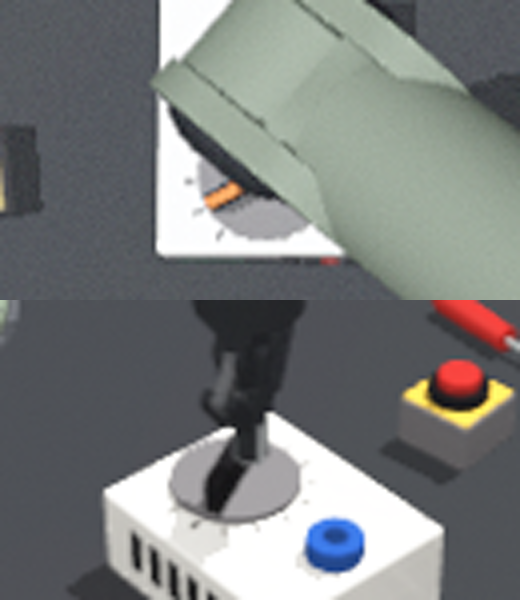

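The top view still shows the orange end at about (261,248), and the finger stands beside the black end at the calculated place. Next I descend and approach to a small clearance.

Emit:
apply_moves(
  claw=[0,0,0,0,0,0,0,0,0],
  xyz=[
    [0,0,0.01],
    [0,0,0.01],
    [0,0,0.01],
    [0,0,0.009],
    [0,0,0],
    [0.002,0,0],
    [0.002,0,0],
    [0.002,0,0],
    [0,0,0],
  ],
  twist=[
    [0,0,0],
    [0,0,0],
    [0,0,0],
    [0,0,0],
    [0,0,0],
    [0,0,0],
    [0,0,0],
    [0,0,0],
    [0,0,0],
  ],
)

```text
clock: 8.2
position: [0.523, 0.0138, 0.0925]
tool_rot: [-3.141, 0.0, -2.64]
force: [-0.5, 0.8, 0.7]
grip_width: -0.0002
finger_force: 0.0
```

Emit:
apply_moves(
  claw=[0,0,0,0,0,0,0,0,0,0,0],
  xyz=[
    [0.00133,-0.00072,0],
    [0.00133,-0.00072,0],
    [0.00133,-0.00072,0],
    [0.00133,-0.00072,0],
    [0.00133,-0.00072,0],
    [0.00133,-0.00072,0],
    [0.00133,-0.00072,0],
    [0.00133,-0.00072,0],
    [0.00133,-0.00072,0],
    [0.00133,-0.00072,0],
    [0,0,0],
  ],
  twist=[
    [0,0,0.035],
    [0,0,0.035],
    [0,0,0.035],
    [0,0,0.035],
    [0,0,0.035],
    [0,0,0.035],
    [0,0,0.035],
    [0,0,0.035],
    [0,0,0.035],
    [0,0,0.035],
    [0,0,0],
  ],
)

```text
clock: 9.3
position: [0.5128, 0.0025, 0.0923]
tool_rot: [-3.141, -0.0, -2.992]
force: [0.1, -0.4, 1.3]
grip_width: -0.0
finger_force: 0.0
```

```bash
cat > d.py <<'E'
from h import *
f=frame("top"); hsv=cv2.cvtColor(f["img"],cv2.COLOR_RGB2HSV).astype(int);H,S=hsv[...,0],hsv[...,1]
m=(H>5)&(H<20)&(S>110); m[:190]=0;m[275:]=0;m[:,:240]=0;m[:,300:]=0
ys,xs=np.nonzero(m); s=bot.observe()
if len(xs):
    p=ray(f,[(xs.mean(),ys.mean())],.112)[0]; d=p[:2]-[.4862,.0365]
    print(len(xs),p,"phi",np.degrees(np.arctan2(d[1],d[0])),"r",np.hypot(*d))
q=s["position"][:2]-[.4862,.0365]; psi=np.degrees(s["tool_rot"][2])
n=np.array([-np.cos(np.radians(psi)),-np.sin(np.radians(psi))]);u=np.array([-n[0]*0+n[1],-n[0]])
print("tool psi",psi,"face bar phi",psi+180+90,"r",q@u,"n",q@n,s["position"],s["force"],s["clock"])
E
python3 d.py
```

```text
20 [0.48146541 0.07544922 0.112     ] phi 96.9307588906095 r 0.039235929566372875
tool psi -171.3113510333622 face bar phi 98.6886489666378 r 0.03750280635580311 n 0.021274199930146176 [0.51289541 0.00264137 0.09233729] [0.9331525  0.42319192 0.74608924] 9.35
```

One click done, as expected.

Emit:
apply_moves(
  claw=[0,0,0,0,0,0,0,0,0,0,0,0,0],
  xyz=[
    [0.00133,-0.00072,0],
    [0.00133,-0.00072,0],
    [0.00133,-0.00072,0],
    [0.00133,-0.00072,0],
    [0.00133,-0.00072,0],
    [0.00133,-0.00072,0],
    [0.00133,-0.00072,0],
    [0.00133,-0.00072,0],
    [0.00133,-0.00072,0],
    [0.00133,-0.00072,0],
    [0.00133,-0.00072,0],
    [0.00133,-0.00072,0],
    [0,0,0],
  ],
  twist=[
    [0,0,0.035],
    [0,0,0.035],
    [0,0,0.035],
    [0,0,0.035],
    [0,0,0.035],
    [0,0,0.035],
    [0,0,0.035],
    [0,0,0.035],
    [0,0,0.035],
    [0,0,0.035],
    [0,0,0.035],
    [0,0,0.035],
    [0,0,0],
  ],
)

```text
clock: 10.65
position: [0.4967, -0.0051, 0.0923]
tool_rot: [-3.141, -0.0, 2.873]
force: [0.3, -0.7, 0.3]
grip_width: -0.0001
finger_force: 0.0
```

```bash
python3 d.py
```

```text
6 [0.49699689 0.07881054 0.112     ] phi 75.68464830477356 r 0.04366639994321843
tool psi 164.71042241655866 face bar phi 434.7104224165587 r 0.03730046164159858 n 0.021258201355707305 [ 0.49686973 -0.00508596  0.09233299] [-0.51307283  0.52187006  0.00314516] 10.7
```

Emit:
apply_moves(
  claw=[0,0,0,0,0,0,0,0,0,0,0,0,0],
  xyz=[
    [0.00133,-0.00072,0],
    [0.00133,-0.00072,0],
    [0.00133,-0.00072,0],
    [0.00133,-0.00072,0],
    [0.00133,-0.00072,0],
    [0.00133,-0.00072,0],
    [0.00133,-0.00072,0],
    [0.00133,-0.00072,0],
    [0.00133,-0.00072,0],
    [0.00133,-0.00072,0],
    [0.00133,-0.00072,0],
    [0.00133,-0.00072,0],
    [0,0,0],
  ],
  twist=[
    [0,0,0.035],
    [0,0,0.035],
    [0,0,0.035],
    [0,0,0.035],
    [0,0,0.035],
    [0,0,0.035],
    [0,0,0.035],
    [0,0,0.035],
    [0,0,0.035],
    [0,0,0.035],
    [0,0,0.035],
    [0,0,0.035],
    [0,0,0],
  ],
)

```text
clock: 12.0
position: [0.4788, -0.0056, 0.0923]
tool_rot: [-3.141, -0.0, 2.454]
force: [0.1, 0.6, 0.9]
grip_width: 0.0004
finger_force: 0.0
```

```bash
python3 d.py; python3 - <<'E'
from h import *
g=frame("scene");f=frame("top")
im=np.vstack([cv2.resize(x["img"][a:a+75,b:b+130,::-1],None,fx=4,fy=4,interpolation=cv2.INTER_CUBIC) for x,a,b in((f,200,205),(g,160,195))])
cv2.imwrite("pics/s4.png",im)
E
```

```text
12 [0.51396851 0.06747295 0.112     ] phi 48.12247883996122 r 0.041598244281501794
tool psi 140.69404700778006 face bar phi 410.69404700778006 r 0.03722662996512636 n 0.021069796797903034 [ 0.47892164 -0.00565191  0.09233571] [-0.82784392 -0.23344445  0.33859957] 12.05
```

View pics/s4.png

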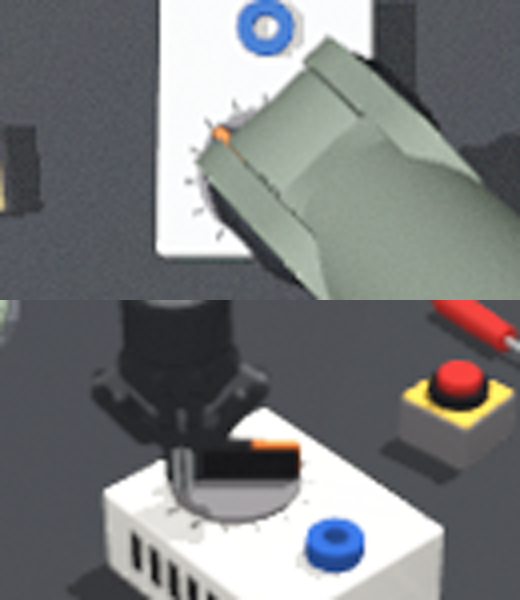

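The dial is on the third click: the orange end is at about (260,233) in the top picture, phi 48°. One more identical step follows.

Emit:
apply_moves(
  claw=[0,0,0,0,0,0,0,0,0,0,0,0,0],
  xyz=[
    [0.00133,-0.00072,0],
    [0.00133,-0.00072,0],
    [0.00133,-0.00072,0],
    [0.00133,-0.00072,0],
    [0.00133,-0.00072,0],
    [0.00133,-0.00072,0],
    [0.00133,-0.00072,0],
    [0.00133,-0.00072,0],
    [0.00133,-0.00072,0],
    [0.00133,-0.00072,0],
    [0.00133,-0.00072,0],
    [0.00133,-0.00072,0],
    [0,0,0],
  ],
  twist=[
    [0,0,0.035],
    [0,0,0.035],
    [0,0,0.035],
    [0,0,0.035],
    [0,0,0.035],
    [0,0,0.035],
    [0,0,0.035],
    [0,0,0.035],
    [0,0,0.035],
    [0,0,0.035],
    [0,0,0.035],
    [0,0,0.035],
    [0,0,0],
  ],
)

```text
clock: 13.45
position: [0.4622, 0.0012, 0.0923]
tool_rot: [-3.142, 0.0, 2.034]
force: [0.9, -0.1, -0.0]
grip_width: -0.0001
finger_force: 0.0
```

```bash
python3 d.py; python3 - <<'E'
from h import *
g=frame("scene");f=frame("top")
im=np.vstack([cv2.resize(x["img"][a:a+75,b:b+130,::-1],None,fx=4,fy=4,interpolation=cv2.INTER_CUBIC) for x,a,b in((f,200,205),(g,160,195))])
cv2.imwrite("pics/s5.png",im)
E
```

```text
24 [0.52064451 0.05231831 0.112     ] phi 24.666496095875836 r 0.03790307071373192
tool psi 116.6238770445904 face bar phi 386.6238770445904 r 0.03727240129437462 n 0.020891869832924417 [0.46224199 0.0011204  0.09232715] [ 0.106593   -1.3161085  -0.93106759] 13.5
```

View pics/s5.png

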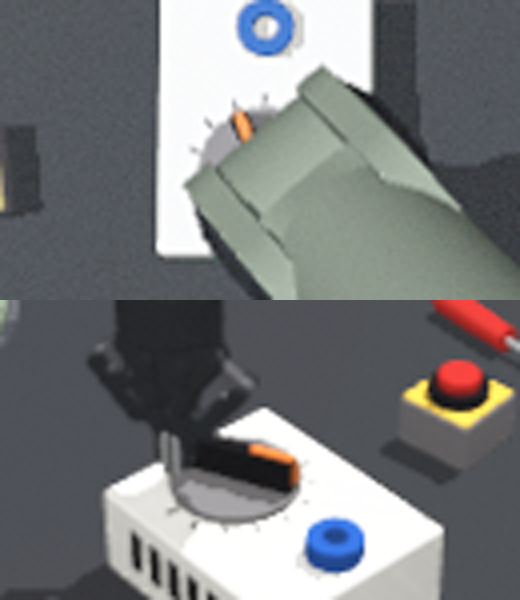

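Fourth click reached: the orange end is at about (265,232), phi 24.7° against 23° expected. Next I back off, lift and go over the green button.

Emit:
apply_moves(
  claw=[0,0,0,0,0,0,0,0,0,0,0,0,0,0,0,0,0,0,0,0],
  xyz=[
    [-0.003,0,0],
    [-0.003,0,0],
    [0,0,-0.02],
    [0,0,-0.02],
    [0,0,-0.02],
    [0,0,-0.02],
    [0,0,-0.02],
    [-0.01935,-0.0118,0],
    [-0.01935,-0.0118,0],
    [-0.01935,-0.0118,0],
    [-0.01935,-0.0118,0],
    [-0.01935,-0.0118,0],
    [-0.01935,-0.0118,0],
    [-0.01935,-0.0118,0],
    [-0.01935,-0.0118,0],
    [-0.01935,-0.0118,0],
    [-0.01935,-0.0118,0],
    [-0.01935,-0.0118,0],
    [-0.01935,-0.0118,0],
    [0,0,0],
  ],
  twist=[
    [0,0,0],
    [0,0,0],
    [0,0,0],
    [0,0,0],
    [0,0,0],
    [0,0,0],
    [0,0,0],
    [0,0,0],
    [0,0,0],
    [0,0,0],
    [0,0,0],
    [0,0,0],
    [0,0,0],
    [0,0,0],
    [0,0,0],
    [0,0,0],
    [0,0,0],
    [0,0,0],
    [0,0,0],
    [0,0,0],
  ],
)

```text
clock: 15.6
position: [0.441, -0.2784, 0.1919]
tool_rot: [-3.141, 0.0, 2.03]
force: [0.0, 0.4, 0.2]
grip_width: 0.0
finger_force: 0.0
```

```bash
python3 d.py; python3 - <<'E'
from h import *
for c in("scene","top"): print([(d["position"],d["score"]) for d in bot.find_in(c,"start_top")[:2]])
g=frame("scene");f=frame("top")
p=bot.observe()["position"]; print(proj(g,[p,[p[0],p[1],.066]]))
im=np.vstack([cv2.resize(x["img"][a:a+75,b:b+130,::-1],None,fx=4,fy=4,interpolation=cv2.INTER_CUBIC) for x,a,b in((f,200,205),(g,200,100))])
cv2.imwrite("pics/s6.png",im)
E
```

```text
46 [0.51286891 0.0485902  0.112     ] phi 24.386887991681366 r 0.02928145361025014
tool psi 116.40474391043168 face bar phi 386.40474391043165 r 0.17940309278168723 n 0.26046684561104855 [ 0.44134518 -0.27657586  0.19202224] [ 0.1824918   1.23435121 -0.5504547 ] 15.65
[]
[([0.4459, -0.2751, 0.066], 0.48)]
[[147.44765931 212.77209821]
 [154.74230536 249.03462092]]
```

View pics/s6.png

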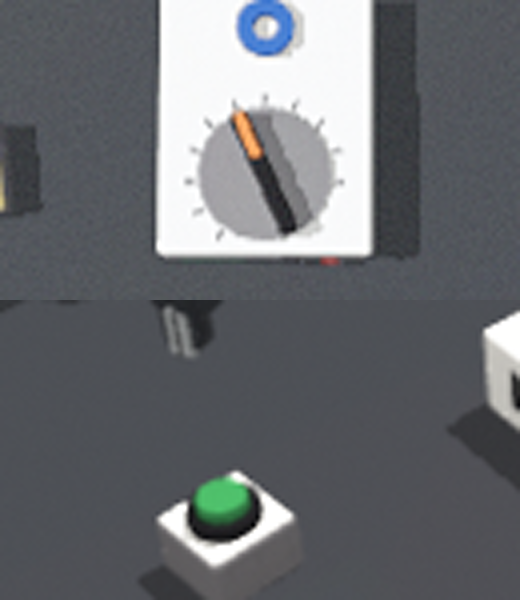

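The dial stands on the fourth tick clockwise from its start, bar free and orange end at about (265,232). The gripper is above the green button, which is at (155,249) in the scene picture.

Emit:
apply_moves(
  claw=[0,0,0,0,0,0,0,0,0,0,0,0,0,0],
  xyz=[
    [0,0,0.02],
    [0,0,0.02],
    [0,0,0.02],
    [0,0,0.02],
    [0,0,0.02],
    [0,0,0.02],
    [0,0,0],
    [0,0,0.002],
    [0,0,0.002],
    [0,0,0.002],
    [0,0,0.002],
    [0,0,0.002],
    [0,0,0.001],
    [0,0,0],
  ],
  twist=[
    [0,0,0],
    [0,0,0],
    [0,0,0],
    [0,0,0],
    [0,0,0],
    [0,0,0],
    [0,0,0],
    [0,0,0],
    [0,0,0],
    [0,0,0],
    [0,0,0],
    [0,0,0],
    [0,0,0],
    [0,0,0],
  ],
)

```text
clock: 17.25
position: [0.4422, -0.2755, 0.0614]
tool_rot: [3.141, 0.001, 2.034]
force: [1.8, -2.3, 4.4]
grip_width: 0.0002
finger_force: 2.3
```

Contact made at 4.4 N; I press a bit further.

Emit:
apply_moves(
  claw=[0,0,0,0],
  xyz=[
    [0,0,0.001],
    [0,0,0.001],
    [0,0,0.001],
    [0,0,0],
  ],
  twist=[
    [0,0,0],
    [0,0,0],
    [0,0,0],
    [0,0,0],
  ],
)

```text
clock: 17.65
position: [0.4424, -0.2756, 0.0603]
tool_rot: [-3.141, 0.002, 2.034]
force: [-9.9, 4.1, 51.2]
grip_width: -0.0002
finger_force: 25.4
```

Hard bottom reached (51 N), so the button is fully down. Release.

Emit:
apply_moves(
  claw=[0,0,0,0,0,0,0,0,0,0,0,0],
  xyz=[
    [0,0,-0.002],
    [0,0,-0.005],
    [0,0,-0.01],
    [0,0,-0.02],
    [0,0,-0.02],
    [0,0,-0.02],
    [0,0,-0.02],
    [0,0,-0.02],
    [0,0,0],
    [0,0,0],
    [0,0,0],
    [0,0,0],
  ],
  twist=[
    [0,0,0],
    [0,0,0],
    [0,0,0],
    [0,0,0],
    [0,0,0],
    [0,0,0],
    [0,0,0],
    [0,0,0],
    [0,0,0],
    [0,0,0],
    [0,0,0],
    [0,0,0],
  ],
)

```text
clock: 18.85
position: [0.4415, -0.2751, 0.1747]
tool_rot: [-3.141, -0.001, 2.034]
force: [-0.1, 0.1, -0.4]
grip_width: -0.0002
finger_force: 0.0
```

```bash
python3 d.py; python3 -c "
from workcell import bot
print(bot.job_done())"
```

```text
46 [0.51286891 0.0485902  0.112     ] phi 24.386887991681366 r 0.02928145361025014
tool psi 116.53867919984023 face bar phi 386.5386791998402 r 0.1791258652457557 n 0.2588201319016131 [ 0.44158942 -0.27508279  0.17471429] [-0.35763196  0.30714614 -0.83548401] 18.9
the job is handed in; nothing more can be done
None
```

I turned the dial four clicks clockwise, confirmed in the pictures, then pressed the green button to its hard stop (about 51 N at the wrist) and released it. I touched nothing else and handed the job in at about 19 s; it gave no verdict.

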